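# Stop the UV timer and hold the prism box open

## Task

Please open the UV disinfection box so that I can take the eye-pressure prisms out: first turn its timer knob back to the zero stop, and only then raise the sprung lid by its bar to 45 degrees and hold it there. Finish while still holding the lid steady at 45 degrees, since it falls shut when let go, and leave the other things on the table where they are.

Things in the scene. Friction and masses are not known exactly. Their poses are not given: they have to be found in the camera images.
- uvbox: the UV disinfection box: a white cabinet fixed to the table, 180 mm deep (its x) and 330 mm wide (its y). Origin: centre of its underside on the table; its own x axis points from its front to its back (front faces the robot, within 20 degrees), y to its left, z up. The lidded chamber is its left part (y -45 to +165 mm, 105 mm tall, under the blue-framed lid with amber window); the timer deck is its right part (y -165 to -45 mm, top at 95 mm height).
- timer (a joint): timer knob angle in rad: 0 at the hard zero stop (white stripe pointing at the red mark, straight to the front of the box); grows as the knob is turned clockwise seen from above, so resetting is counter-clockwise. Starts between 0.7 and 1.5. Stays where it is left; light friction (0.04 N m).
- timer_grip (a point): point on the timer knob's vertical axis at gripping height, 132 mm above the table. The black knob is a grip bar 42 mm long (its own x), 14 mm thick (its own y) and 32 mm tall, from 109 to 141 mm above the table (this point is 9 mm below its top), on a 44 mm disc and a 68 mm base plate whose top is 101 mm above the table. The frame turns with the knob and equals the box's axes at zero.
- lid (a joint): lid opening angle in rad: 0 shut (level), 0.785 is 45 degrees, end of travel 1.4. Hinged along the chamber's back edge, the front rises. Weight (about 0.45 kg) and a spring shut it from any angle when let go; holding at 45 degrees takes about 3 to 5 N upward at the bar. It starts shut.
- lid_bar (a point): centre of the black round handle bar of the lid: 12 mm diameter, 140 mm long, parallel to the hinge (box's y), carried 50 mm ahead of the lid's front edge by two steel arms 65 mm either side of this point; nothing between bar and lid edge (clear gap 44 mm) nor below the bar down to the table. 112 mm above the table when shut. The frame turns with the lid: its x runs from bar to hinge, y along the bar.
- lid_hinge (a point): point on the lid's hinge line's middle (6 mm above the hinge axis when shut), 230 mm from the bar centre along the lid's x; the lid is 180 mm deep, 210 mm wide, 12 mm thick, its top 118 mm above the table when shut.
- cleaner: bystander: white cleaner bottle with blue cap, 56 mm across, 160 mm tall; origin at the centre of its underside
- cup: bystander: blue mug, 76 mm across, 90 mm tall; origin at the centre of its underside
- torch: bystander: black examination torch standing upright, 40 mm across, 140 mm tall; origin at the centre of its underside
- wipes: bystander: green tub of wipes, 72 mm across, 110 mm tall; origin at the centre of its underside
- occluder: bystander: flat black paddle lying down, 130 mm long, 6 mm thick; origin at the centre of its underside (between disc and handle)

How it is judged:
On the way, in this order (a step that is already met when the one before it is completed fails the run):
1. the timer is at its zero stop, the lid still shut (value of joint timer below 0.07 rad and value of joint lid below 0.1 rad), for 0.2 s.
2. the lid is raised by the gripper (value of joint lid above 0.3 rad and contact force between the fingers and lid above 1 N), for 0.2 s.
At the end, for the whole second after the job is handed in: The lid stands still (under 0.05 rad/s) at 45 degrees, within 6 degrees, pressed on by the gripper's fingers with more than 1 N and touched by no loose thing, and the timer is within 0.07 rad (4 degrees) of its zero stop (value of joint lid between 0.68 and 0.89 rad and velocity of joint lid between -0.05 and 0.05 rad/s and contact force between the fingers and lid above 1 N and value of joint timer below 0.07 rad and contact force between each of cleaner, cup, torch, wipes, occluder and lid below 0.2 N); the arm keeps its last pose, push and grip.
It fails at once if the lid is opened while the timer is not at zero (value of joint lid above 0.15 rad and value of joint timer above 0.12 rad).
It fails at once if a bystander is moved by more than 25 mm or tipped over (distance of any of cleaner, cup, torch, wipes, occluder from where it was at the start of the episode above 0.025 m or angle between any of cleaner, cup, torch, wipes, occluder's own z axis and vertical above 0.5 rad).
It also fails if it takes over 46 s, if anything falls off the work surface, if the arm or the gripper's body presses on something with over 40 N, if the wrist force passes 120 N, or if a joint passes its speed limit or range.

## Robot

A 6-joint arm with a two-finger parallel gripper is mounted at the origin on the work surface. World frame = base frame: x ahead of the robot, y to its left, z up, the work surface at z = 0. Lengths are in m, angles in rad, forces in N, time in s.
With the tool pointing down it reaches from about 0.3 to 0.775 m from the base axis. Payload 14.6 kg.
Tool frame: the origin (TCP) lies midway between the tips of the shut fingers; the grasp point (between the pads) lies behind it (arm.grasp_offset is the z of the grasp point in the tool frame, in m); z points along the fingers, y is the line along which they close (so a half turn about z gives the same grasp; the last joint's range is limited). The gripper opens to 85 mm and grips with 20 to 120 N. Pads are 22 mm wide; open, the fingers measure 114 mm over their backs; the gripper's body (76 mm by 85 mm) begins 54 mm behind the grasp point. The pads swing forward as they close: fully open they stand 13 mm farther back than shut.
Start: joints at [-0.067, 0.3, 1.521, -0, 1.321, -0.067], TCP at [0.55, -0, 0.231] pointing down, gripper open.
Joint ranges: [-3.03, 3.03], [-0.79, 2.21], [0.23, 2.52], [-1.04, 4.18], [0, 3.07], [-2.55, 2.55]. Speed limits (rad/s): [2.22, 2.22, 2.57, 3.14, 3.14, 3.14].

## Interface

Orientations are given as a rotation vector (axis times angle).
In Python, from bench import arm, eyes, job_done gives the robot as it stands. The module is installed in compiled form; this text tells all that it offers.
- The arm moves only by the tool servo_tool, never from a script. Its argument "increments" is a list of rows, each a list of 3 entries, a list of its own where there are three numbers: the shift along the tool's x, y, z in mm, then the turn, a rotation vector about the tool's x, y, z in degrees, then the closure, from 0 (fully open) to 1 (shut). A call has 1 to 12 rows; each row is the pose to reach, as a shift and turn from the pose commanded when the call began, along the tool's axes at that moment; what a row does not reach only later rows make up. A row lasts 1/10 s, in which the tool goes at most 50 mm and 8.59 degrees, less where a joint would pass 70% of its speed; a pose out of reach is approached as far as the arm can. A call with a gripper value outside its range is refused whole. The fingers move at their own pace and stop on an object; "force" is the grip in N (left out, the last holds). Time passes only in rows, so rows that repeat a pose let the fingers close. It gives the time, the measured TCP pose, the force, the opening and the grip force at its end, in the units of the state.
- arm.sense(): the state, without advancing time (a new reading comes with each control period).
- eyes.read_camera(name): name is "scene" or "side" or "wrist"; returns the picture (400x640x3 uint8, blue, green, red); there is no depth.
- eyes.camera_info(name): a dict with "camera_matrix" (3x3 intrinsics, pixels), "R" (3x3) and "t" (3): a world point X has camera coordinates R X + t; the wrist camera has in their place "T_tool_cam" (4x4, takes a point from camera to tool coordinates, whose origin is the TCP and whose axes are the flange's). Camera axes: x right, y down, z forward; pixel columns grow to the right and rows downward; lengths in m; the calibration is good to about 2 mm. A picture is of the moment at which its call begins: read the wrist's pose just before it. camera_info takes no time and is no camera call.
- job_done(): hands the job in; it is judged then, once.
The state is a dict: "clock": time; "q": joint angles; "joint_velocities": joint speeds; "effort": joint torques, N m; "eef_pos": TCP position; "tcp_rot": TCP orientation; "contact_force": force on the tool from outside, world axes, zero at the start; "ft_torque": the same for the moment, N m; "opening": finger opening in m; "finger_force": force on a finger pad.
Only numpy, scipy, OpenCV 4.12 (cv2) and the standard library are available. Lean on these libraries where they do the work, as an engineer would, in place of code of your own. Each camera call takes 0.05 s, during which the arm holds its last target. There are 200 camera calls.

## Working session

There is one attempt and no reset: what is moved stays moved. The work goes in short steps, Python scripts to look and compute and a tool call to move; the robot and the scene stay as the last step left them, time stands still between calls to the robot, and variables do not carry over. Pictures are saved under pics/ and viewed, at most 10 in all, crops included, and the job is handed in when it is done.

Besides the shell and the picture viewer there is one more tool, called by a JSON object that holds its "api" and its "payload", one argument or row to a line. servo_tool: Moves the arm, as the interface text tells. Its arguments: {"type":"object","properties":{"increments":{"type":"array","items":{"type":"array"}},"force":{"type":"number"}},"required":["increments"]}

```bash
mkdir -p pics
python3 - <<'E'
from bench import arm,eyes
import cv2,numpy as np
s=arm.sense();print({k:np.round(v,3).tolist() for k,v in s.items()},arm.grasp_offset)
for n in["scene","side","wrist"]:
    im=eyes.read_camera(n);cv2.imwrite(f"pics/{n}0.png",im)
    print(n,{k:np.round(v,4).tolist() for k,v in eyes.camera_info(n).items()})
E
```

```text
{'clock': 0.0, 'q': [-0.067, 0.301, 1.522, 0.0, 1.321, -0.067], 'joint_velocities': [0.001, 0.001, 0.0, -0.0, -0.001, -0.001], 'effort': [0.002, -54.349, -36.178, 0.0, 0.004, -0.0], 'eef_pos': [0.55, 0.0, 0.231], 'tcp_rot': [-2.221, -2.221, 0.001], 'contact_force': [0.639, 0.345, 0.201], 'ft_torque': [0.004, -0.032, 0.076], 'finger_force': 0.0, 'opening': 0.086} -0.0187
scene {'camera_matrix': [[376.254, 0.0, 319.493], [0.0, 376.254, 202.1171], [0.0, 0.0, 1.0]], 'R': [[-0.1264, 0.992, 0.0028], [0.7929, 0.1027, -0.6006], [-0.5961, -0.0737, -0.7995]], 't': [0.0645, -0.3306, 1.3514]}
side {'camera_matrix': [[488.16, 0.0, 316.6517], [0.0, 488.16, 196.6669], [0.0, 0.0, 1.0]], 'R': [[0.9836, -0.1795, -0.0155], [-0.1479, -0.7551, -0.6387], [0.103, 0.6306, -0.7693]], 't': [-0.5124, 0.1354, 1.3757]}
wrist {'camera_matrix': [[347.1707, 0.0, 316.1426], [0.0, 347.1707, 200.344], [0.0, 0.0, 1.0]], 'T_tool_cam': [[0.0001, -0.9596, -0.2815, 0.0721], [1.0, -0.0001, 0.0005, 0.0002], [-0.0005, -0.2815, 0.9596, -0.1428], [0.0, 0.0, 0.0, 1.0]]}
```

View pics/scene0.png

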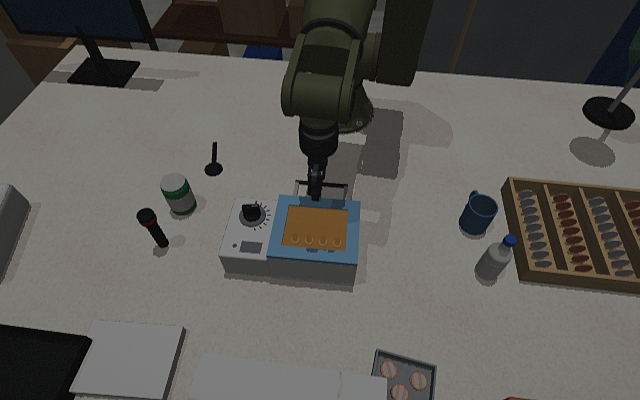

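View pics/side0.png

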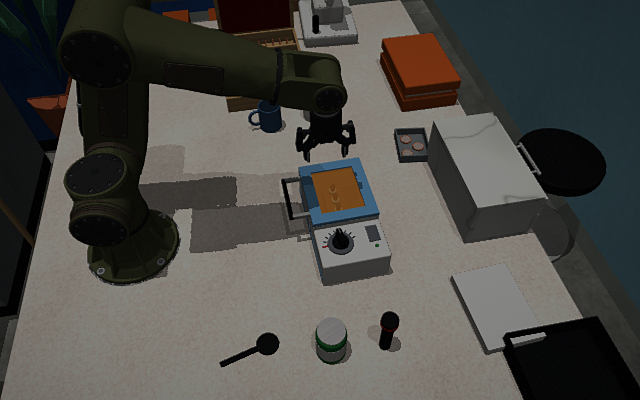

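View pics/wrist0.png

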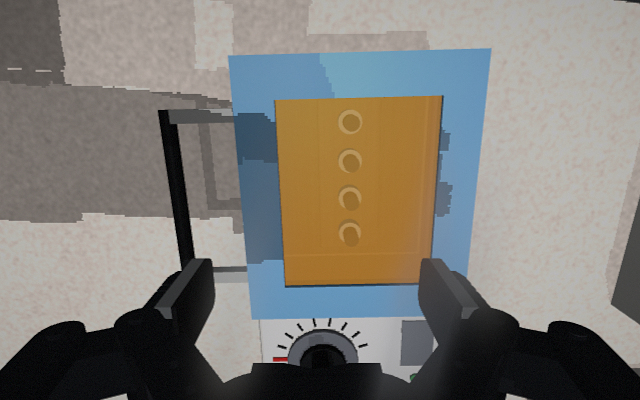

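The scene view shows the box at (290,238), with the knob at (253,212) and the bystanders well to the sides. The side view has the knob at (341,240) and the bar at (290,198). In the wrist view the lid corners are near (229,56), (490,48), (462,317) and (250,319). Next I'll get the box pose from the lid and the knob from two views.

```bash
cat > h.py <<'E'
from bench import arm,eyes
import cv2,numpy as np
from scipy.spatial.transform import Rotation as Ro
def cam(n,s=None):
    c=eyes.camera_info(n);K=np.array(c["camera_matrix"])
    if n=="wrist":
        T=np.eye(4);T[:3,:3]=Ro.from_rotvec(s["tcp_rot"]).as_matrix();T[:3,3]=s["eef_pos"]
        T=T@np.array(c["T_tool_cam"]);return K,T[:3,:3],T[:3,3]
    R=np.array(c["R"]);return K,R.T,-R.T@np.array(c["t"])
def ray(c,p):
    K,R,o=c;return o,R@np.linalg.solve(K,[p[0],p[1],1.])
def plane(c,p,z):
    o,d=ray(c,p);return o+d*(z-o[2])/d[2]
def proj(c,X):
    K,R,o=c;v=K@(R.T@(np.array(X)-o));return v[:2]/v[2]
def two(c1,p1,c2,p2):
    o1,d1=ray(c1,p1);o2,d2=ray(c2,p2)
    t=np.linalg.lstsq(np.c_[d1,-d2],o2-o1,rcond=None)[0]
    a,b=o1+d1*t[0],o2+d2*t[1];return (a+b)/2,np.linalg.norm(a-b)
E
python3 - <<'E'
from h import *
s=arm.sense()
for n in["wrist","scene","side"]:
    im=cv2.imread(f"pics/{n}0.png");h=cv2.cvtColor(im,cv2.COLOR_BGR2HSV)
    m=cv2.inRange(h,(95,80,40),(112,255,255))
    cs=cv2.findContours(m,cv2.RETR_EXTERNAL,cv2.CHAIN_APPROX_NONE)[0]
    roi=dict(wrist=(360,60),scene=(320,200),side=(340,165))[n]
    k=max(cs,key=lambda c:cv2.contourArea(cv2.convexHull(c)) if cv2.boundingRect(c)[0]<=roi[0]<=sum(cv2.boundingRect(c)[::2]) else 0)
    hull=cv2.convexHull(k)
    q=cv2.approxPolyDP(hull,0.03*cv2.arcLength(hull,True),True)[:,0]
    c=cam(n,s);P=np.array([plane(c,p,.118) for p in q])
    print(n,q.tolist(),np.round(P[:,:2],4).tolist(),np.round(np.linalg.norm(P-np.roll(P,-1,0),axis=1),3),np.round(P.mean(0),4))
a=cv2.imread("pics/scene0.png")[190:240,220:290];b=cv2.imread("pics/side0.png")[215:265,305:375]
cv2.imwrite("pics/k0.png",np.hstack([cv2.convertScaleAbs(cv2.resize(i,None,fx=5.7,fy=5.7,interpolation=2),alpha=1.8) for i in(a,b)]))
E
```

```text
wrist [[490, 48], [465, 276], [423, 315], [252, 318], [228, 56]] [[0.6682, 0.105], [0.6721, -0.0675], [0.6408, -0.1044], [0.4954, -0.1074], [0.4898, 0.1]] [0.173 0.048 0.145 0.207 0.179] [ 0.5933 -0.0149  0.118 ]
scene [[279, 195], [359, 201], [356, 265], [267, 257]] [[0.4971, -0.1071], [0.49, 0.0985], [0.6719, 0.1033], [0.6776, -0.1]] [0.206 0.182 0.203 0.181] [ 0.5842 -0.0013  0.118 ]
side [[358, 157], [378, 213], [313, 226], [299, 167]] [[0.6635, 0.1021], [0.6673, -0.1082], [0.4918, -0.1173], [0.489, 0.096]] [0.21  0.176 0.213 0.175] [ 0.5779 -0.0068  0.118 ]
```

View pics/k0.png

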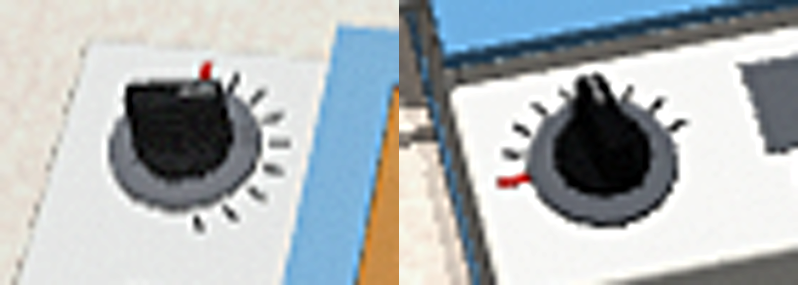

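The crops show the knob with its plate centred near scene (252,215) and side (340,242). The white stripe points to the box's left (+y), about 1.4 rad. I'll compute the knob position and step towards it for a closer look.

Run:
```python
from h import *
print([np.round(plane(cam(n),p,.101),4) for n,p in(("scene",(252.5,215.4)),("side",(340.3,242.2)))])
```

```text
[array([ 0.5572, -0.1649,  0.101 ]), array([ 0.5532, -0.1687,  0.101 ])]
```

{"api": "servo_tool", "payload": {
  "increments": [
    [[-40,10,0],[0,0,0],0],
    [[-70,15,0],[0,0,0],0],
    [[-70,15,0],[0,0,0],0],
    [[-70,15,0],[0,0,0],0]
  ]
}}

```text
clock: 0.55
eef_pos: [0.5649, -0.0703, 0.2309]
tcp_rot: [-2.222, -2.22, 0.0]
contact_force: [0.9, 0.8, -0.4]
opening: 0.0855
finger_force: 0.0
```

Run:
```python
from h import *
s=arm.sense();im=eyes.read_camera("wrist");cv2.imwrite("pics/w1.png",im);print(s["eef_pos"],s["tcp_rot"])
np.save("w1.npy",np.r_[s["eef_pos"],s["tcp_rot"]])
```

```text
[ 0.56485223 -0.07030869  0.23092025] [-2.22223557e+00 -2.21971633e+00  4.39201800e-04]
```

View pics/w1.png

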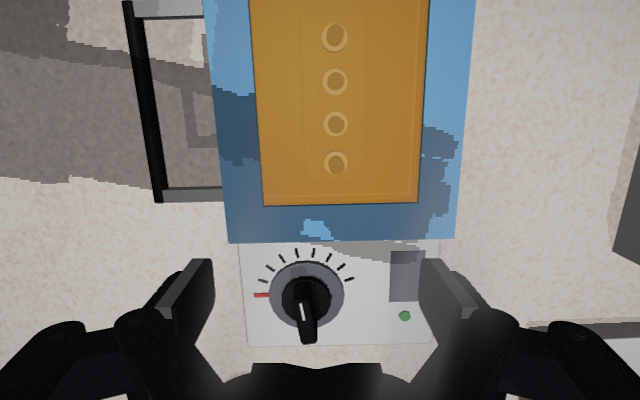

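The wrist view shows the plate centred near (307,294), the red mark at (261,294) pointing to the front, and the white stripe at (303,311) on the bar. The bar itself runs from about (300,282) down to (308,343). Now I'll work these out in metres.

Run:
```python
from h import *
v=np.load("w1.npy");c=cam("wrist",dict(eef_pos=v[:3],tcp_rot=v[3:]))
im=cv2.imread("pics/w1.png");g=im.max(2)
sub=np.zeros_like(g);sub[285:345,280:330]=1
st=((g>120)&(sub>0)).astype(np.uint8)
n,l,stt,ce=cv2.connectedComponentsWithStats(st)
for i in range(1,n):
    if stt[i,4]>8:
        pts=np.argwhere(l==i)[:,::-1];print(stt[i],ce[i])
        a,b=pts[pts[:,1].argmin()],pts[pts[:,1].argmax()]
        print(" ",np.round(plane(c,a,.141),4),np.round(plane(c,b,.141),4))
# grey plate: convex hull of gray pixels -> ellipse
sat=im.max(2).astype(int)-im.min(2)
m=((g>60)&(g<150)&(sat<40)).astype(np.uint8);w=np.zeros_like(m);w[255:335,262:352]=1;m*=w
m=cv2.morphologyEx(m,cv2.MORPH_OPEN,np.ones((5,5)))
cs=max(cv2.findContours(m,0,1)[0],key=cv2.contourArea);e=cv2.fitEllipse(cv2.convexHull(cs));print(e,np.round(plane(c,e[0],.101),4))
r=((im[...,2]>120)&(im[...,1]<70)).astype(np.uint8);r[:255]=0;y,x=np.nonzero(r);print("red",x.mean(),y.mean(),np.round(plane(c,(x.mean(),y.mean()),.096),4))
k=(g<32).astype(np.uint8)*0;k[270:348,278:335]=(g[270:348,278:335]<45)
ys,xs=np.nonzero(k)
for y in range(272,348,6):
    xx=xs[ys==y]
    if len(xx):print(y,xx.min(),xx.max(),np.round(plane(c,((xx.min()+xx.max())/2,y),.141),4))
```

```text
[299 303   6  18  51] [301.80392157 311.52941176]
  [ 0.5527 -0.1483  0.141 ] [ 0.5548 -0.1633  0.141 ]
[280 319  23  26 409] [288.68215159 334.2591687 ]
  [ 0.537  -0.1624  0.141 ] [ 0.5363 -0.1854  0.141 ]
[309 322  21  23 274] [322.94525547 334.67153285]
  [ 0.5742 -0.1652  0.141 ] [ 0.5593 -0.1855  0.141 ]
((306.0572509765625, 294.90997314453125), (65.90641784667969, 76.40601348876953), 91.057861328125) [ 0.556  -0.1658  0.101 ]
red 263.84615384615387 293.8076923076923 [ 0.5177 -0.1677  0.096 ]
272 333 333 [ 0.5776 -0.122   0.141 ]
278 295 317 [ 0.5575 -0.1269  0.141 ]
284 287 324 [ 0.5571 -0.132   0.141 ]
290 284 328 [ 0.5574 -0.1371  0.141 ]
296 282 330 [ 0.5573 -0.1422  0.141 ]
302 282 329 [ 0.5569 -0.1474  0.141 ]
308 284 328 [ 0.5572 -0.1527  0.141 ]
314 287 324 [ 0.5568 -0.158   0.141 ]
320 296 317 [ 0.5575 -0.1633  0.141 ]
326 298 316 [ 0.5579 -0.1688  0.141 ]
332 299 316 [ 0.5582 -0.1743  0.141 ]
338 301 316 [ 0.559  -0.1798  0.141 ]
```

{"api": "servo_tool", "payload": {
  "increments": [
    [[-48,-5,0],[0,0,-4],0.4],
    [[-96,-9,0],[0,0,-8],0.4],
    [[-96,-9,0],[0,0,-8],0.4],
    [[-96,-9,40],[0,0,-8],0.4],
    [[-96,-9,80],[0,0,-8],0.4],
    [[-96,-9,115],[0,0,-8],0.4],
    [[-96,-9,115],[0,0,-8],0.4],
    [[-96,-9,115],[0,0,-8],1],
    [[-96,-9,115],[0,0,-8],1],
    [[-96,-9,115],[0,0,-8],1],
    [[-96,-9,115],[0,0,-8],1]
  ],
  "force": 25
}}

```text
clock: 1.7
eef_pos: [0.5556, -0.166, 0.1187]
tcp_rot: [2.061, 2.371, -0.001]
contact_force: [-13.4, 2.7, 13.1]
opening: 0.0137
finger_force: 25.8
```

{"api": "servo_tool", "payload": {
  "increments": [
    [[0,0,-2],[0,0,-8],1],
    [[0,0,-2],[0,0,-16],1],
    [[0,0,-2],[0,0,-24],1],
    [[0,0,-2],[0,0,-32],1],
    [[0,0,-2],[0,0,-40],1],
    [[0,0,-2],[0,0,-48],1],
    [[0,0,-2],[0,0,-56],1],
    [[0,0,-2],[0,0,-64],1],
    [[0,0,-2],[0,0,-72],1],
    [[0,0,-2],[0,0,-78],1],
    [[0,0,-2],[0,0,-82],1],
    [[0,0,-2],[0,0,-82],1]
  ]
}}

```text
clock: 2.9
eef_pos: [0.5537, -0.1678, 0.1189]
tcp_rot: [0.003, -3.136, 0.004]
contact_force: [-20.4, -13.7, 0.9]
opening: 0.0134
finger_force: 27.2
```

Run:
```python
from h import *
s=arm.sense();print(s["ft_torque"],s["contact_force"],s["q"],np.degrees(np.arctan2(*Ro.from_rotvec(s["tcp_rot"]).as_matrix()[[1,0],1])))
```

```text
[-2.26034719  3.33530323  0.01579143] [-20.36734131 -13.71145684   0.88158679] [-0.35591842  0.47769204  1.55034222 -0.00436135  1.11755176 -1.92645954] 90.09558142369191
```

{"api": "servo_tool", "payload": {
  "increments": [
    [[2.5,-1.5,0],[0,0,-2],1],
    [[2.5,-1.5,0],[0,0,-4],1],
    [[2.5,-1.5,0],[0,0,-6],1],
    [[2.5,-1.5,0],[0,0,-6],1]
  ]
}}

```text
clock: 3.3
eef_pos: [0.5531, -0.1681, 0.119]
tcp_rot: [0.163, -3.137, 0.001]
contact_force: [-3.3, -4.1, -5.4]
opening: 0.0133
finger_force: 54.6
```

Run:
```python
from h import *
s=arm.sense();print(s["ft_torque"],s["contact_force"],s["q"],np.degrees(np.arctan2(*Ro.from_rotvec(s["tcp_rot"]).as_matrix()[[1,0],1])))
```

```text
[-0.70879734  0.67781384 -1.22518978] [-3.26531237 -4.06533076 -5.36299658] [-3.58151300e-01  4.74337899e-01  1.55491837e+00 -6.30124108e-04
  1.11258418e+00 -2.03256622e+00] 95.9528876837951
```

{"api": "servo_tool", "payload": {
  "increments": [
    [[0,0,0],[0,0,2],0.6],
    [[0,0,0],[0,0,2],0.6],
    [[0,0,0],[0,0,2],0.6],
    [[0,0,-25],[0,0,2],0.6],
    [[0,0,-60],[0,0,2],0.6],
    [[0,0,-110],[0,0,2],0.6],
    [[0,0,-110],[0,0,2],0.6],
    [[0,0,-110],[0,0,2],0.6]
  ]
}}

```text
clock: 4.1
eef_pos: [0.5539, -0.1675, 0.2298]
tcp_rot: [-0.111, 3.137, -0.002]
contact_force: [-0.6, -0.1, -1.0]
opening: 0.0343
finger_force: 0.0
```

Run:
```python
from h import *
s=arm.sense();print(s["q"])
im=eyes.read_camera("wrist")
a=eyes.read_camera("scene")[190:240,220:290];b=eyes.read_camera("side")[215:265,305:375]
k=np.hstack([cv2.convertScaleAbs(cv2.resize(i,None,fx=4.5,fy=4.5,interpolation=2),alpha=1.8) for i in(a,b)])
p=np.zeros((225+350,640,3),np.uint8);p[:225,:630]=k;p[225:]=im[50:]
cv2.imwrite("pics/k1.png",p);cv2.imwrite("pics/w2.png",im);np.save("w2.npy",np.r_[s["eef_pos"],s["tcp_rot"]])
```

```text
[-3.57023842e-01  3.63397192e-01  1.44038819e+00  1.04233271e-05
  1.33482513e+00 -1.99841456e+00]
```

View pics/k1.png

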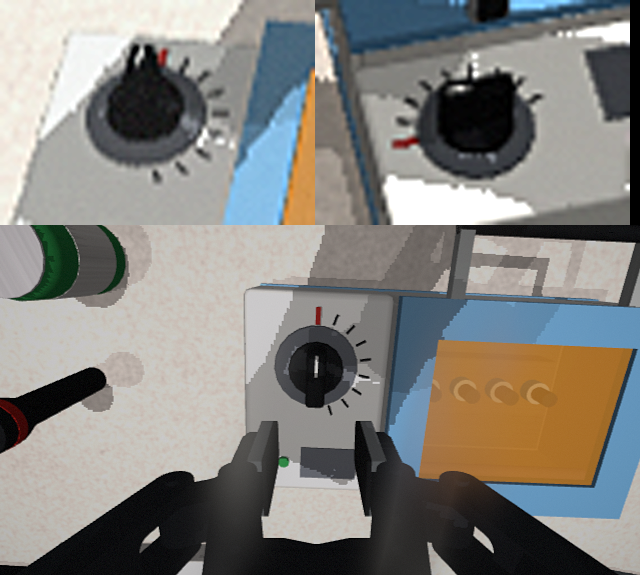

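The stripe at (317,365) lines up with the red mark at (318,316), and the stop torque was felt (1.2 N m), so the timer is at zero. Next I'll measure the bar from the first wrist picture and compute the lift arc in tool axes.

Run:
```python
from h import *
s=dict(eef_pos=[.55,0,.231],tcp_rot=[-2.2214,-2.2214,0]);c=cam("wrist",s)
g=cv2.imread("pics/wrist0.png").max(2)
for y in(130,160,190,220,250):
    x=np.nonzero(g[y,150:200]<30)[0]+150
    print(y,x.min(),x.max(),np.round(plane(c,((x.min()+x.max())/2,y),.112),4))
for y in(112,118,269):print(np.round(plane(c,(230,y),.112),4)) # arms rows
print("arc: theta, tilt, tool dy dz from shut grasp TCP")
for th in np.radians(np.r_[np.arange(0,46,5)]):
    f=th*35/45;h=lambda t:np.array([-.23*np.cos(t)+.006*np.sin(t),.23*np.sin(t)+.006*np.cos(t)])
    p=h(th)+.0187*np.array([np.sin(f),-np.cos(f)])-(h(0)+[0,-.0187])
    print(np.degrees(th).round(),np.degrees(f).round(1),(1000*p*[1,-1]).round(1))
```

```text
130 161 176 [0.441  0.0488 0.112 ]
160 166 180 [0.4417 0.0263 0.112 ]
190 170 184 [0.4421 0.0028 0.112 ]
220 175 188 [ 0.4429 -0.022   0.112 ]
250 179 192 [ 0.4433 -0.0481  0.112 ]
[0.4875 0.0617 0.112 ]
[0.4872 0.0574 0.112 ]
[ 0.4786 -0.0654  0.112 ]
arc: theta, tilt, tool dy dz from shut grasp TCP
0.0 0.0 [ 0. -0.]
5.0 3.9 [  2.7 -20.1]
10.0 7.8 [  7.1 -40. ]
15.0 11.7 [ 13.2 -59.7]
20.0 15.6 [ 20.9 -79. ]
25.0 19.4 [ 30.3 -97.7]
30.0 23.3 [  41.2 -115.7]
35.0 27.2 [  53.6 -132.9]
40.0 31.1 [  67.3 -149.1]
45.0 35.0 [  82.3 -164.3]
```

{"api": "servo_tool", "payload": {
  "increments": [
    [[0,0,0],[0,0,8],0.5],
    [[0,0,0],[0,0,16],0.5],
    [[0,0,0],[0,0,24],0.5],
    [[0,0,0],[0,0,32],0.5],
    [[10,15,0],[0,0,40],0.5],
    [[30,45,0],[0,0,48],0.5],
    [[50,75,0],[0,0,56],0.5],
    [[70,105,0],[0,0,64],0.5],
    [[90,130,0],[0,0,72],0.5],
    [[100,150,0],[0,0,80],0.5],
    [[100,170,0],[0,0,88],0.5],
    [[100,170,0],[0,0,92.5],0.5]
  ]
}}

```text
clock: 5.45
eef_pos: [0.4412, -0.0032, 0.2277]
tcp_rot: [-2.195, -2.246, 0.001]
contact_force: [-0.0, 0.3, -0.3]
opening: 0.0426
finger_force: 0.0
```

{"api": "servo_tool", "payload": {
  "increments": [
    [[0,1,45],[0,0,0],0.5],
    [[0,1,90],[0,0,0],0.5],
    [[0,1,134],[0,0,0],0.5],
    [[0,1,134],[0,0,0],0.5],
    [[0,1,134],[0,0,0],1],
    [[0,1,134],[0,0,0],1],
    [[0,1,134],[0,0,0],1],
    [[0,1,134],[0,0,0],1],
    [[0,1,134],[0,0,0],1]
  ],
  "force": 50
}}

```text
clock: 6.35
eef_pos: [0.4415, -0.005, 0.0955]
tcp_rot: [-2.191, -2.249, 0.004]
contact_force: [-16.2, -2.4, 3.0]
opening: 0.0098
finger_force: 48.7
```

{"api": "servo_tool", "payload": {
  "increments": [
    [[0,-1,-5],[-1,0,0],1],
    [[0,0,-10],[-2,0,0],1],
    [[0,1,-15],[-3,0,0],1],
    [[0,2,-20],[-4,0,0],1],
    [[0,2,-20],[-4,0,0],1]
  ]
}}

```text
clock: 6.85
eef_pos: [0.4435, -0.0049, 0.1154]
tcp_rot: [2.158, 2.216, 0.075]
contact_force: [-12.9, -2.0, -2.4]
opening: 0.01
finger_force: 48.9
```

Run:
```python
from h import *
s=arm.sense();print(s["q"])
im=eyes.read_camera("wrist")
b=eyes.read_camera("side")[120:270,250:400]
k=np.zeros((400,800,3),np.uint8);k[:,:400]=cv2.convertScaleAbs(cv2.resize(b,(400,400),interpolation=2),alpha=1.8);k[:250,400:]=cv2.resize(im,(400,250))
cv2.imwrite("pics/l1.png",k)
```

```text
[-0.09830997  0.17383456  1.97672564  0.01035762  0.9233936  -0.13060417]
```

View pics/l1.png

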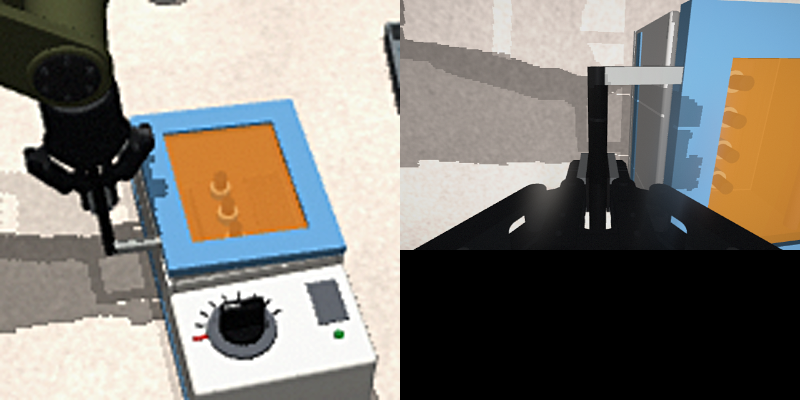

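The lid has begun to rise: a gap shows along its edge, and the bar sits between the pads near wrist crop (597,190). I'll compute the rest of the arc in the current tool axes, with the tilt following the lid.

Run:
```python
from h import *
h=lambda t:np.array([-.23*np.cos(t)+.006*np.sin(t),.23*np.sin(t)+.006*np.cos(t)])
T=lambda t,f:h(t)+.0187*np.array([np.sin(f),-np.cos(f)])
t0,f0=np.radians([5,4]);Y=np.array([np.cos(f0),np.sin(f0)]);Z=np.array([np.sin(f0),-np.cos(f0)])
for d in range(8,46,3)[:]:
    f=np.radians(4+(d-5)*.925);p=T(np.radians(d),f)-T(t0,f0);print(d,np.degrees(f0-f).round(1),(1000*p@np.c_[Y,Z]).round(1))
f=np.radians(41);p=T(np.radians(45),f)-T(t0,f0);print(45,(1000*p@np.c_[Y,Z]).round(1),p)
```

```text
8 -2.8 [  3.4 -11.8]
11 -5.6 [  7.4 -23.5]
14 -8.3 [ 12.  -35.1]
17 -11.1 [ 17.3 -46.5]
20 -13.9 [ 23.  -57.7]
23 -16.7 [ 29.4 -68.6]
26 -19.4 [ 36.3 -79.4]
29 -22.2 [ 43.7 -89.8]
32 -25.0 [ 51.6 -99.9]
35 -27.8 [  60.  -109.7]
38 -30.5 [  68.8 -119. ]
41 -33.3 [  78.1 -128. ]
44 -36.1 [  87.8 -136.6]
45 [  91.1 -139.4] [0.08117378 0.14539559]
```

{"api": "servo_tool", "payload": {
  "increments": [
    [[0,3,-12],[-2.8,0,0],1],
    [[0,7,-23.5],[-5.6,0,0],1],
    [[0,12,-35],[-8.3,0,0],1],
    [[0,17,-46.5],[-11,0,0],1],
    [[0,23,-57.5],[-14,0,0],1],
    [[0,29,-68.5],[-16.7,0,0],1],
    [[0,36,-79.5],[-19.4,0,0],1],
    [[0,36,-79.5],[-19.4,0,0],1]
  ]
}}

```text
clock: 7.75
eef_pos: [0.4705, -0.0037, 0.1966]
tcp_rot: [1.977, 2.031, 0.412]
contact_force: [-71.7, -1.0, 32.9]
opening: 0.01
finger_force: 55.3
```

The force is radial: the tool is too close to the hinge. I'll ease outward with the tilt held, then follow the rest of the arc.

{"api": "servo_tool", "payload": {
  "increments": [
    [[0,-1.5,-2],[0,0,0],1],
    [[0,-3,-3.5],[0,0,0],1],
    [[0,-3,-3.5],[0,0,0],1]
  ]
}}

```text
clock: 8.05
eef_pos: [0.4715, -0.0038, 0.2001]
tcp_rot: [1.97, 2.023, 0.423]
contact_force: [2.1, 5.3, -4.8]
opening: 0.0099
finger_force: 50.5
```

{"api": "servo_tool", "payload": {
  "increments": [
    [[0,6,-4.5],[0,0,0],1],
    [[0,12,-9],[0,0,0],1],
    [[0,18.5,-13],[0,0,0],1],
    [[0,25,-17],[0,0,0],1],
    [[0,32,-21],[0,0,0],1],
    [[0,39,-24.5],[0,0,0],1],
    [[0,39,-24.5],[0,0,0],1]
  ]
}}

```text
clock: 8.75
eef_pos: [0.4972, -0.0032, 0.2388]
tcp_rot: [1.971, 2.025, 0.421]
contact_force: [-21.2, 3.5, 12.1]
opening: 0.0095
finger_force: 53.5
```

{"api": "servo_tool", "payload": {
  "increments": [
    [[0,7,-5],[0,0,0],1],
    [[0,14,-8],[0,0,0],1],
    [[0,21,-11],[0,0,0],1],
    [[0,21,-11],[0,0,0],1],
    [[0,21,-11],[0,0,0],1]
  ]
}}

```text
clock: 9.25
eef_pos: [0.5124, -0.0029, 0.2569]
tcp_rot: [1.971, 2.024, 0.421]
contact_force: [-13.5, 3.0, 8.6]
opening: 0.0096
finger_force: 52.0
```

Run:
```python
from h import *
s=arm.sense();R=Ro.from_rotvec(s["tcp_rot"]).as_matrix();b=s["eef_pos"]-.0187*R[:,2]
z=b[2]-.106;print("bar",b,"theta",np.degrees(np.arcsin(z/np.hypot(.23,.006))-np.arctan2(.006,.23)),s["joint_velocities"])
im=eyes.read_camera("wrist");sc=eyes.read_camera("scene");b=eyes.read_camera("side")
cv2.imwrite("pics/fs.png",b);cv2.imwrite("pics/fc.png",sc)
k=np.zeros((600,800,3),np.uint8);k[:400,:400]=cv2.convertScaleAbs(cv2.resize(b[120:270,250:400],(400,400),interpolation=2),alpha=1.8);k[:400,400:]=cv2.convertScaleAbs(cv2.resize(sc[150:300,210:360],(400,400),interpolation=2),alpha=1.8);k[400:,:320]=cv2.resize(im,(320,200))
k[400:,320:640]=cv2.resize(sc,(320,200))
cv2.imwrite("pics/l2.png",k)
```

```text
bar [ 0.50492579 -0.00309143  0.27401011] theta 45.411372174706194 [ 0.00038248 -0.00219265  0.00274989 -0.00090515 -0.00040882 -0.00124079]
```

View pics/l2.png

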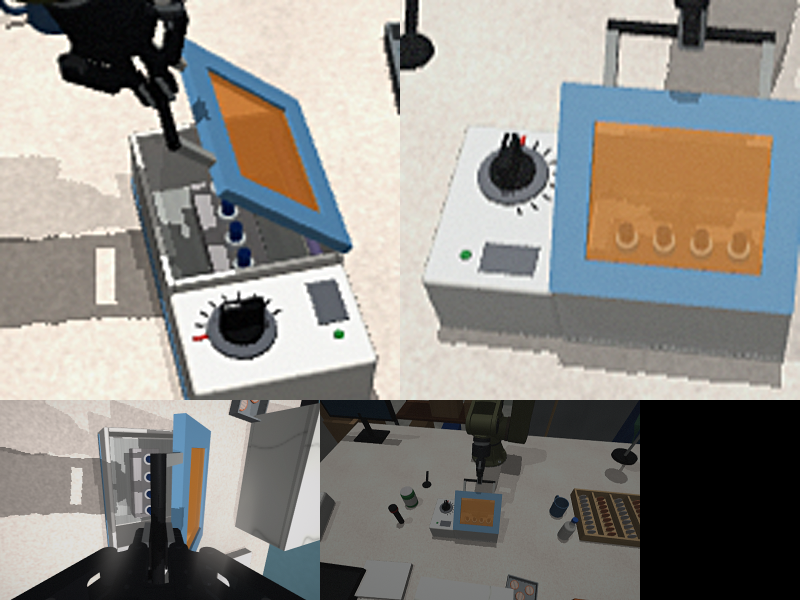

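The lid stands open in both views with the bar held, and the knob stripe is still on the red mark. As an independent check I'll triangulate the lid's right edge, with its corners at about scene (270,182) and (267,259), and side (333,191) and (381,213).

Run:
```python
from h import *
a,e1=two(cam("scene"),(270,181.9),cam("side"),(333.2,190));b,e2=two(cam("scene"),(267.4,258.7),cam("side"),(381.2,212))
d=a-b;print(a,e1,b,e2,np.linalg.norm(d),np.degrees(np.arctan2(d[2],-d[0])))
s=arm.sense();print(s["contact_force"],s["eef_pos"],s["clock"])
```

```text
[ 0.5481047  -0.10621187  0.23356938] 0.004968505411847205 [ 0.67827543 -0.1002751   0.11014666] 0.0012351480021572476 0.17947933460392193 43.47574481216559
[-13.09501219   2.96453706   9.20361846] [ 0.5123174  -0.0029008   0.25680378] 9.4
```

```bash
python3 -c "
from bench import job_done
print(job_done())"
```

```text
the job is handed in; nothing more can be done
None
```

I turned the timer back to its zero stop, then raised the lid by its bar; the gripper is holding it still at about 45° (two estimates: 43.5° and 45.4°). The arm touched none of the other things on the table, and I've handed the job in, but it gave no verdict back.

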